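Tip a tray of trial lenses into its feed channel

TASK

One of the two tilting trays on the desk holds three round trial lenses. Lift that tray by its handle until all three lenses have slid along the guide rail and down, one behind another, into the sloping channel, then lower the tray all the way back onto its rest and let go. Do not touch the lenses with the gripper.

Things in the scene. Friction and masses are not known exactly. Their poses are not given: they have to be found in the camera images.
- handle_a (a point): Handle of the tray with the round lenses: black bar 64 mm long (x), 14 wide (y), 20 high (z), free on both sides; bar middle in y and z, 35 mm out from the tray's end wall. Axes are the tray's: x level towards the channel when down, y left, z up. At rest 98 mm above the desk. Hinge (level, along y) 210 mm ahead in x, 10 mm lower; lifting swings the handle on an arc about it, up to 0.9 rad.
- lens_1: Round lens, a flat disc 38 mm across, 8 mm thick, 25 g, black rim, pale middle, flat in the tray. Origin: centre of its underside, z its axis. The white tray (inside 170 x 96 mm, walls 20 mm) weighs 0.25 kg on a nearly free hinge (about 2 N at the handle lifts it) and falls back if let go. A look-alike tray with square blanks is a bystander.
- lens_2: Second lens, the same. Lenses start to slide at 0.16 to 0.25 rad of tray tilt and all run off at 0.6 to 0.75 rad, held some 2 s. A slanting steel guide rail in the tray leads them from its left (+y) wall to a mouth at its right (-y) side.
- lens_3: Third lens, the same. The fixed white channel starts at the hinge and slopes down 22 degrees for 137 mm to an end stop, 46 mm wide inside, walls 18 mm high; its middle line is 26 mm right of the handle (y = -26 mm). With the tray down, lenses in it lie at x = 230 to 345 mm from the handle point.
Things that resemble listed ones, but are neither listed nor needed, are in the scene too. What is shaped like the lens_3 but blue or turquoise is not meant.

How it is judged (in metres and radians):
On the way:
1. the tray is tipped up: its handle is at least 60 mm above where it rested (height (world z) of handle_a above 0.158 m), for 0.2 s.
At the end, for the whole second after the job is handed in: Tray back on its rest (handle within 8 mm of its resting height); all three lenses at rest in the channel, 222 to 350 mm ahead of the handle point, within 13 mm of the channel's middle line, within 13 degrees of its slope, one behind another (centres over 32 mm apart, none stacked) (height (world z) of handle_a below 0.106 m and x of lens_1 in the frame of handle_a between 0.222 and 0.35 m and y of lens_1 in the frame of handle_a between -0.039 and -0.013 m and angle between lens_1's own z axis and vertical between 0.157 and 0.61 rad and linear speed of each of lens_1, lens_2, lens_3 below 0.02 m/s and x of lens_2 in the frame of handle_a between 0.222 and 0.35 m and y of lens_2 in the frame of handle_a between -0.039 and -0.013 m and angle between lens_2's own z axis and vertical between 0.157 and 0.61 rad and x of lens_3 in the frame of handle_a between 0.222 and 0.35 m and y of lens_3 in the frame of handle_a between -0.039 and -0.013 m and angle between lens_3's own z axis and vertical between 0.157 and 0.61 rad and distance between lens_1 and lens_2 above 0.032 m and distance between each of lens_2, lens_1 and lens_3 above 0.032 m); the robot touches nothing.
It fails at once if the gripper touches a lens (contact force between the fingers and lens_1 above 1 N or contact force between the fingers and lens_2 above 1 N or contact force between the fingers and lens_3 above 1 N).
It also fails if it takes over 45 s, if anything falls off the work surface, if the arm or the gripper's body presses on something with over 40 N, if the wrist force passes 120 N, or if a joint passes its speed limit or range.

ROBOT

A 6-joint arm with a two-finger parallel gripper is mounted at the origin on the work surface. World frame = base frame: x ahead of the robot, y to its left, z up, the work surface at z = 0. Lengths are in mm, angles in rad, forces in N, time in s.
With the tool pointing down it reaches from about 150 to 775 mm from the base axis. Payload 6.1 kg.
Tool frame: the origin (TCP) lies on the front face of the gripper's body, between the roots of the fingers; the fingertips stand 73 mm ahead of it and the grasp point (between the pads) lies 54 mm ahead of it; z points along the fingers, y is the direction in which the jaws open and shut (so a half turn about z gives the same grasp; the last joint's range is limited). The gripper opens to 85 mm and grips with 20 to 120 N. Pads are 22 mm wide; open, the fingers measure 114 mm over their backs; the gripper's body (76 mm by 85 mm) begins 54 mm behind the grasp point. The pads swing forward as they close: fully open they stand 13 mm farther back than shut.
Start: joints at [1.191, 0.126, -0.04, 1.405, 0, 1.571], TCP at [194.628, 487.574, 303.895] pointing down, gripper open.
Joint ranges: [-2.72, 2.72], [-0.95, 1.95], [-1.27, 1.35], [-1.78, 2.02], [-1.46, 1.47], [-3.14, 3.14]. Speed limits (rad/s): [2.39, 2.39, 3.01, 3.14, 3.14, 3.14].

INTERFACE

Orientations are given as a rotation vector (axis times angle).
In Python, from workcell import observe, read_camera, sign_off gives the robot as it stands. The module is installed in compiled form; this text tells all that it offers.
- The arm moves only by the tool servo_tool, never from a script. Its argument "targets" is a list of rows, each a list of 5 numbers: the shift along the tool's x, y, z in m, then the turn about the tool's z in degrees, then the finger opening in m, from 0 to 0.0854. A call has 1 to 10 rows; each row is the pose to reach, as a shift and turn from the pose commanded when the call began, along the tool's axes at that moment; what a row does not reach only later rows make up. A row lasts 1/8 s, in which the tool goes at most 62.5 mm and 10.7 degrees, less where a joint would pass 70% of its speed; a pose out of reach is approached as far as the arm can. A call with a gripper value outside its range is refused whole. The fingers move at their own pace and stop on an object; the grip force is fixed at half the most. Time passes only in rows, so rows that repeat a pose let the fingers close. It gives the time, the measured TCP pose, the force and the opening at its end, in the units of the state.
- observe(): the state, without advancing time (a new reading comes with each control period).
- read_camera(name): name is "side" or "top" or "wrist"; returns a dict with "pixels" (420x560x3 uint8, blue, green, red), "range_z" (420x560 float32, mm along the optical axis (not along the pixel's ray), 0 where there is no reading), "fx", "fy", "cx", "cy" (pixels), "extrinsics" (4x4, takes a point from camera to world coordinates); the wrist camera has in their place "T_tool_cam" (4x4, takes a point from camera to tool coordinates, whose origin is the TCP and whose axes are the flange's). Camera axes: x right, y up, looking along -z (the intrinsics and any distortion apply to the point x, -y, -z); pixel columns grow to the right and rows downward; lengths in mm; the calibration is good to about 2 mm. The wrist camera is an equidistant fisheye: a pixel r from the principal point sees the ray r / f radians off the axis. A picture is of the moment at which its call begins: read the wrist's pose just before it.
- sign_off(): hands the job in, once; it reports no verdict.
The state is a dict: "time": time; "joint_pos": joint angles; "dq": joint speeds; "tau": joint torques, N m; "tool_pos": TCP position; "tcp_rot": TCP orientation; "ft_force": force on the tool from outside, world axes, zero at the start; "moment": the same for the moment, N m; "width": finger opening in mm.
Only numpy, scipy, OpenCV 4.12 (cv2) and the standard library are available. Lean on these libraries where they do the work, as an engineer would, in place of code of your own. Each camera call takes 0.05 s, during which the arm holds its last target.

## Working session

There is one attempt and no reset: what is moved stays moved. The work goes in short steps, Python scripts to look and compute and a tool call to move; the robot and the scene stay as the last step left them, time stands still between calls to the robot, and variables do not carry over. Pictures are saved under pics/ and viewed, and the job is handed in when it is done.

Besides the shell and the picture viewer there is one more tool, called after "Emit:" by a JSON object that holds its "method" and its "body". servo_tool: Moves the arm, as the interface text tells. Its arguments: {"type":"object","properties":{"targets":{"type":"array"}},"required":["targets"]}

```bash
mkdir -p pics; python3 - <<'E'
from workcell import observe, read_camera
import cv2,numpy as np
print(observe())
for n in ("top","side","wrist"):
    d=read_camera(n); cv2.imwrite(f"pics/{n}0.png",d["pixels"])
    print(n,d["fx"],d["fy"],d["cx"],d["cy"]); print(d.get("extrinsics",d.get("T_tool_cam"))); print([k for k in d])
E
```

```text
{'time': 0.0, 'joint_pos': array([ 1.19102205e+00,  1.26356311e-01, -4.06076154e-02,  1.40541904e+00,
        1.16092596e-05,  1.57081085e+00]), 'dq': array([ 0.00036002, -0.00058126, -0.00014142, -0.00037049, -0.00078005,
        0.00092575]), 'tau': array([ 2.28915756e-03, -4.35913324e+01,  3.52923989e+01,  1.72782160e-02,
        1.27556086e-04, -1.28023842e-05]), 'tool_pos': array([194.50835067, 487.31214452, 303.14099966]), 'tcp_rot': array([-5.92933099e-01, -3.08481371e+00,  2.44380281e-03]), 'ft_force': array([0.2678545 , 0.20254931, 0.22538779]), 'moment': array([-0.01697535, -0.01117667, -0.0025982 ]), 'width': 85.25486522811075}
top 427.42826277021726 427.42826277021726 281.3077293178559 204.88987099892617
[[ 3.15746711e-03  9.93354937e-01 -1.15047810e-01  4.54242532e+02]
 [-9.99687773e-01  5.98723689e-03  2.42592194e-02 -4.74034034e+01]
 [ 2.47868338e-02  1.14935291e-01  9.93063690e-01  1.09482122e+03]
 [ 0.00000000e+00  0.00000000e+00  0.00000000e+00  1.00000000e+00]]
['pixels', 'range_z', 'fx', 'fy', 'cx', 'cy', 'extrinsics']
side 490.4418613713556 490.4418613713556 271.538572260854 210.7940773941951
[[ 7.41502529e-01  4.35207830e-01 -5.10654623e-01  1.02252077e+02]
 [-6.70948404e-01  4.82667016e-01 -5.62903891e-01 -5.66353693e+02]
 [ 1.49596186e-03  7.60017563e-01  6.49900812e-01  6.75942504e+02]
 [ 0.00000000e+00  0.00000000e+00  0.00000000e+00  1.00000000e+00]]
['pixels', 'range_z', 'fx', 'fy', 'cx', 'cy', 'extrinsics']
wrist 325.19226210127806 325.19226210127806 279.393990244537 209.29332303202398
[[-8.25998113e-04  9.49264154e-01  3.14478750e-01  8.09671814e+01]
 [ 9.99998816e-01  3.75794206e-04  1.49221264e-03 -3.89963801e-01]
 [ 1.29832468e-03  3.14479611e-01 -9.49263340e-01 -7.00682110e+01]
 [ 0.00000000e+00  0.00000000e+00  0.00000000e+00  1.00000000e+00]]
['pixels', 'range_z', 'fx', 'fy', 'cx', 'cy', 'T_tool_cam']
```

View pics/top0.png

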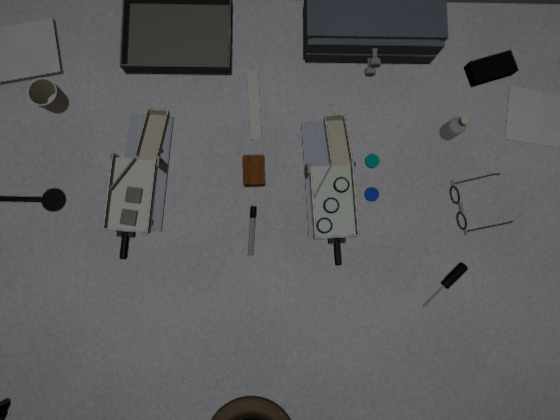

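View pics/side0.png

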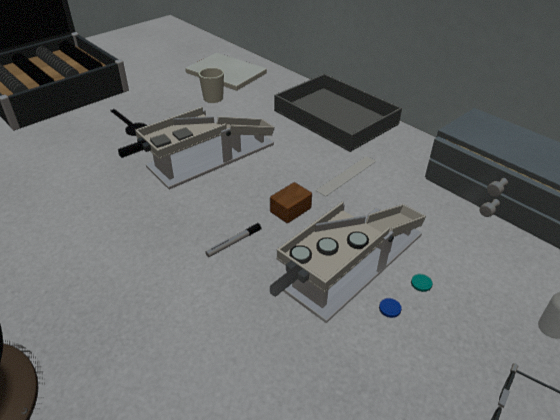

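View pics/wrist0.png

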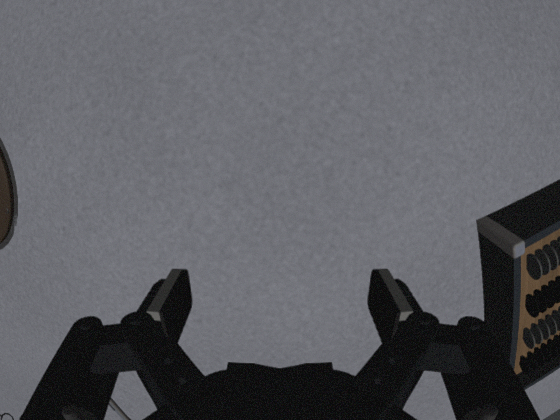

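The top view shows the right tray with three black-rimmed round lenses at (341,185), (331,206) and (324,225), and its handle at (338,252). Things it could be mistaken for:
- The left tray with square blanks at (134,195) and (129,217), and its handle at (125,245).
- The blue disc (372,194) and the turquoise disc (372,161).

I choose the right tray. Next is a close crop and measurements.

```bash
cat > h.py <<'E'
import numpy as np,cv2
from workcell import observe, read_camera
from scipy.spatial.transform import Rotation as R
def ray(d,u,v):
    E=d["extrinsics"]; c=np.array([(u-d["cx"])/d["fx"],-(v-d["cy"])/d["fy"],-1.0])
    return E[:3,3],E[:3,:3]@c     # point = o + range_z*dir
def onz(d,u,v,z):
    o,r=ray(d,u,v); return o+r*(z-o[2])/r[2]
def pts(d):
    vv,uu=np.mgrid[0:420,0:560]; E=d["extrinsics"]
    c=np.stack([(uu-d["cx"])/d["fx"],-(vv-d["cy"])/d["fy"],-np.ones(uu.shape)],-1)*d["range_z"][...,None]
    return c@E[:3,:3].T+E[:3,3]
def tri(o1,r1,o2,r2):
    A=np.stack([r1,-r2],1); s=np.linalg.lstsq(A,o2-o1,rcond=None)[0]
    a=o1+s[0]*r1;b=o2+s[1]*r2; return (a+b)/2,np.linalg.norm(a-b)
E
python3 - <<'E'
from h import *
t=read_camera("top"); s=read_camera("side")
for n,d,(x0,y0,x1,y1) in (("t",t,(295,105,385,275)),("s",s,(255,190,445,330))):
    c=d["pixels"][y0:y1,x0:x1]; cv2.imwrite(f"pics/crop_{n}.png",cv2.convertScaleAbs(cv2.resize(c,None,fx=3.5,fy=3.5,interpolation=cv2.INTER_CUBIC),alpha=1.6))
P=pts(t);Q=pts(s)
for n,d,P in (("t",t,P),("s",s,Q)):
    g=cv2.cvtColor(d["pixels"],cv2.COLOR_BGR2GRAY)
    near=(np.abs(P[...,0]-330)<60)&(np.abs(P[...,1]+168)<60)&(P[...,2]>70)&(P[...,2]<125)
    print(n,near.sum())
    print(P[252,338] if n=="t" else P[278,286])
    cv2.imwrite(f"pics/m_{n}.png",(near*120).astype(np.uint8))
    m=(near&(g<45)).astype(np.uint8); k,lab,st,ce=cv2.connectedComponentsWithStats(m); print(st[1:],ce[1:])
E
```

```text
t 0
[ 460.12398269 -202.2853789   109.12450221]
[] []
s 0
[ 459.17767726 -206.33527473  106.83001216]
[] []
```

View pics/crop_t.png

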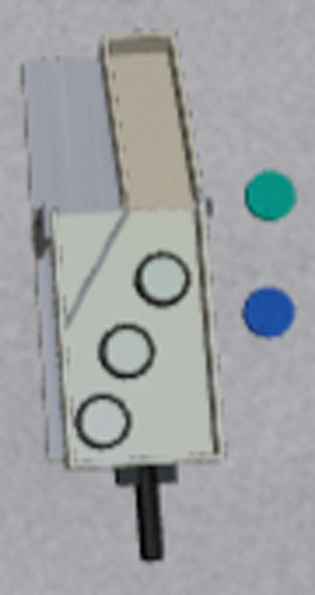

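View pics/crop_s.png

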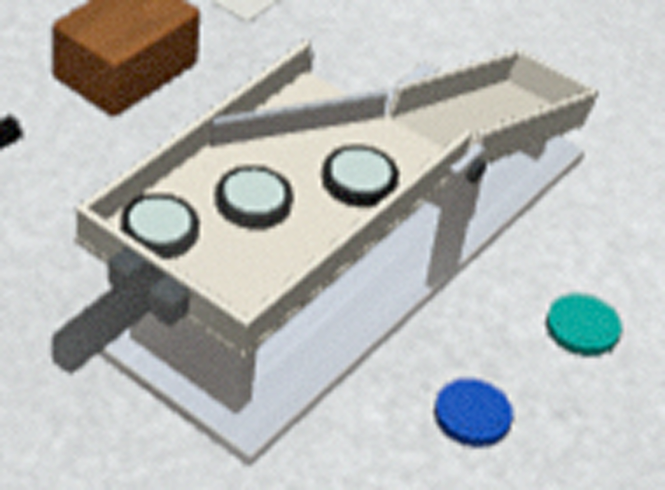

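The crops confirm it: three round, black-rimmed pale lenses with the guide rail, and the handle bar at the near end (crop top (150,515)). Next I measure the handle and the tray axis.

```bash
python3 - <<'E'
from h import *
t=read_camera("top"); s=read_camera("side")
C={}
for n,d in (("t",t),("s",s)):
    P=pts(d); g=cv2.cvtColor(d["pixels"],cv2.COLOR_BGR2GRAY)
    near=(np.abs(P[...,0]-460)<45)&(np.abs(P[...,1]+202)<30)&(P[...,2]>70)&(P[...,2]<125)
    m=(near&(g<60)).astype(np.uint8); k,lab,st,ce=cv2.connectedComponentsWithStats(m); print(n,st[1:],ce[1:].round(1))
    i=1+np.argmax(st[1:,4]); q=P[lab==i]
    # top face
    top=q[q[:,2]>103]; print("top z",np.percentile(q[:,2],[5,50,95]),len(top),"x",np.percentile(q[:,0],[1,99]),"y",np.percentile(q[:,1],[1,99]))
    vx,vy,x0,y0=cv2.fitLine(q[:,:2].astype(np.float32),cv2.DIST_HUBER,0,.01,.01).ravel(); print("dir",np.degrees(np.arctan2(vy/vx,1)),x0,y0)
    # tray pts whitish rim & floor
    reg=(P[...,0]>480)&(P[...,0]<690)&(P[...,1]>-270)&(P[...,1]<-120)&(P[...,2]>85)&(P[...,2]<150)
    r=P[reg]; print("tray z hist",np.histogram(r[:,2],bins=np.arange(85,150,5)))
    rect=cv2.minAreaRect(P[reg&(P[...,0]<660)][:,:2].astype(np.float32)); print(rect)
# manual end triangulations: free tip top edge of bar: top crop (152,560)->; side crop tip
def T(ct,cs):
    u1,v1=295+ct[0]/3.5,105+ct[1]/3.5; u2,v2=255+cs[0]/3.5,190+cs[1]/3.5
    return tri(*ray(t,u1,v1),*ray(s,u2,v2))
print("tri tray near-right rim corner",T((222,456),(248,325)))
print("tri near-left corner",T((68,464),(80,208)))
print("chan far right",T((178,38),(597,93)), "far left",T((103,38),(518,52)))
E
```

```text
t [[328 238  17  27 226]] [[336.9 248.6]]
top z [101.58136563 107.80458596 111.20435368] 206 x [432.7119047  492.42758368] y [-216.93789005 -180.3651175 ]
dir 4.539466 464.21274 -200.11061
tray z hist (array([1476,  794,  574,  145,  383,   90,    0,    0,    0,    0,    0,
          0]), array([ 85,  90,  95, 100, 105, 110, 115, 120, 125, 130, 135, 140, 145]))
((570.972412109375, -191.04092407226562), (181.1452178955078, 114.5899658203125), 1.9867939949035645)
s [[295 259   1   1   1]
 [270 261  39  35 550]] [[295.  259. ]
 [288.9 277.9]]
top z [ 92.2348192  104.10060685 107.58630431] 327 x [430.52804748 493.54794841] y [-221.48903548 -183.66518443]
dir 0.64121777 460.74622 -207.64163
tray z hist (array([2178,  999,  828,  571,  574,    0,    0,    0,    0,    0,    0,
          0]), array([ 85,  90,  95, 100, 105, 110, 115, 120, 125, 130, 135, 140, 145]))
((570.6956176757812, -195.77490234375), (181.53273010253906, 108.94644927978516), 2.2935569286346436)
tri tray near-right rim corner (array([ 499.47189893, -251.83419889,  103.22867189]), np.float64(1.2878166885086084))
tri near-left corner (array([ 493.85924003, -149.22389468,  103.01430213]), np.float64(1.5114917086630868))
chan far right (array([ 803.89880667, -236.34919469,   49.65215669]), np.float64(1.5306325120921735)) far left (array([ 805.02857109, -182.7309911 ,   45.28957491]), np.float64(2.287685078528216))
```

Handle estimate: point about (462, -202, 98), axis yaw about 2.5–3°. Rim 103 mm high, tray 102.7 mm wide and bar top about 107 mm, all consistent with the text. Next I compute the approach shift.

```bash
cat >> h.py <<'E'
def plan(target,heading):  # heading of tool y (deg), tool down
    o=observe(); M=R.from_rotvec(o["tcp_rot"]).as_matrix()
    d=M.T@(np.array(target)-o["tool_pos"]); h=np.degrees(np.arctan2(M[1,1],M[0,1]))
    print("t",o["time"],"pos",o["tool_pos"].round(1),"h",h.round(2),"shift mm",d.round(1),"turn",-(heading-h).round(1),"w",o["width"],"F",o["ft_force"].round(1))
E
python3 -c "
from h import *
plan([455,-202,265],92.7)"
```

```text
t 0.35 pos [194.6 487.5 303.7] h 68.24 shift mm [-497.4 -543.8   38.9] turn -24.5 w 85.53883805659703 F [-0.4  0.1  0.1]
```

Emit:
{"method": "servo_tool", "body": {"targets": [[-0.037, -0.042, 0, -2, 0.085], [-0.075, -0.084, 0, -4, 0.085], [-0.115, -0.126, 0, -6, 0.085], [-0.155, -0.168, 0, -8, 0.085], [-0.195, -0.21, 0, -10, 0.085], [-0.235, -0.252, 0, -12, 0.085], [-0.275, -0.294, 0.005, -14, 0.085], [-0.31, -0.336, 0.01, -16, 0.085], [-0.35, -0.378, 0.015, -18, 0.085], [-0.385, -0.42, 0.02, -20, 0.085]]}}

```text
time: 1.6
tool_pos: [396.9, -47.2, 284.0]
tcp_rot: [0.047, 3.14, 0.0]
ft_force: [0.7, 1.2, 0.2]
width: 84.9
```

```bash
python3 -c "
from h import *
plan([455,-202,265],92.7);print(observe()['joint_pos'])"
```

```text
t 1.6 pos [396.9 -47.2 284. ] h 88.28 shift mm [ -62.7 -152.9   19. ] turn -4.4 w 84.94097067566672 F [0.7 1.2 0.2]
[-1.18576623e-01 -1.10970927e-01 -3.21883872e-01  1.35881332e+00
  1.49607446e-04 -8.84759533e-02]
```

Emit:
{"method": "servo_tool", "body": {"targets": [[-0.02, -0.05, 0.006, -1.5, 0.085], [-0.04, -0.1, 0.012, -3, 0.085], [-0.055, -0.135, 0.017, -4, 0.085], [-0.063, -0.153, 0.019, -4.4, 0.085], [-0.063, -0.153, 0.019, -4.4, 0.085]]}}

```text
time: 2.22
tool_pos: [454.9, -200.5, 264.5]
tcp_rot: [0.07, -3.14, -0.001]
ft_force: [0.2, -0.0, -0.0]
width: 84.7
```

```bash
python3 - <<'E'
from h import *
plan([462,-202,152],92.7)
o=observe(); d=read_camera("wrist")
cv2.imwrite("pics/wrist1.png",cv2.convertScaleAbs(d["pixels"],alpha=1.5))
vv,uu=np.mgrid[0:420,0:560]; a=uu-d["cx"]; b=-(vv-d["cy"]); r=np.hypot(a,b)+1e-9; th=r/d["fx"]
tan=np.tan(np.minimum(th,1.4)); c=np.stack([a/r*tan,b/r*tan,-np.ones_like(a)],-1)*d["range_z"][...,None]
T=d["T_tool_cam"]; M=R.from_rotvec(o["tcp_rot"]).as_matrix()
P=(c@T[:3,:3].T+T[:3,3])@M.T+o["tool_pos"]
np.save("w1.npy",P)
g=cv2.cvtColor(d["pixels"],cv2.COLOR_BGR2GRAY)
m=((g<70)&(abs(P[...,0]-455)<60)&(abs(P[...,1]+202)<40)&(P[...,2]>80)&(P[...,2]<120)).astype(np.uint8)
k,lab,st,ce=cv2.connectedComponentsWithStats(m); print(st[1:],ce[1:])
i=1+np.argmax(st[1:,4]); q=P[lab==i]; 
print(np.percentile(q[:,2],[5,25,50,75,95]))
top=q[(q[:,2]>103)&(q[:,0]<490)]; print(len(top),np.percentile(top[:,0],[1,99]),np.percentile(top[:,1],[1,99]))
vx,vy,x0,y0=cv2.fitLine(top[:,:2].astype(np.float32),cv2.DIST_HUBER,0,.01,.01).ravel(); print(np.degrees(np.arctan(vy/vx)),x0,y0)
for x in range(425,500,8):
    s=top[abs(top[:,0]-x)<4]
    if len(s): print(x,s[:,1].min().round(1),s[:,1].max().round(1),s[:,2].mean().round(1))
E
```

```text
t 2.225 pos [ 454.9 -200.5  264.5] h 92.56 shift mm [ -7.2  -1.9 112.5] turn -0.1 w 84.72921774843542 F [ 0.2 -0.  -0. ]
[[ 227  181  100   84 2726]
 [ 230  253    5    1    5]
 [ 291  269   32   12  227]] [[277.7597212  237.26302274]
 [232.         253.        ]
 [306.30837004 273.14096916]]
[ 92.95845495 103.84942019 106.09026159 107.51938846 108.53353876]
1711 [431.50141754 489.70106074] [-218.21963298 -181.37051958]
4.114267 460.09976 -201.46631
433 -209.6 -196.3 106.7
441 -209.4 -195.9 107.3
449 -209.2 -195.5 107.3
457 -208.9 -195.1 107.4
465 -207.9 -194.7 107.4
473 -207.6 -194.3 107.4
481 -219.8 -180.5 106.3
489 -219.7 -180.0 106.2
```

View pics/wrist1.png

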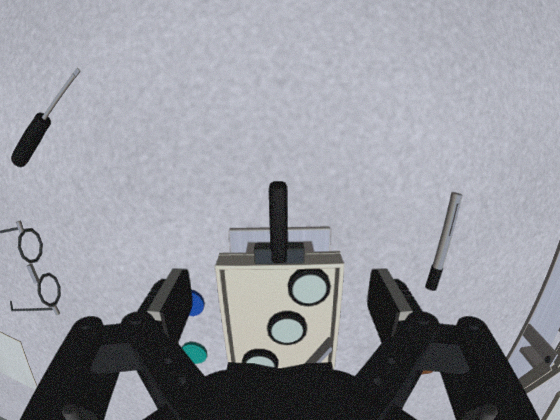

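The wrist picture shows the bar at pixel (278,215), its bracket at (278,252), and the lenses at (308,288), (288,328) and (262,358). The bar has its free end at x≈430, its centreline through (462, -201.7), yaw 2.9° and top at 107.4 (so centre ≈98, as given). The bracket starts at about x=478. I'll grip at x≈450 to stay clear of the bracket when tilted.

Emit:
{"method": "servo_tool", "body": {"targets": [[0.005, -0.0016, 0.03, -0.3, 0.085], [0.005, -0.0016, 0.06, -0.3, 0.085], [0.005, -0.0016, 0.085, -0.3, 0.085], [0.005, -0.0016, 0.105, -0.3, 0.085], [0.005, -0.0016, 0.1125, -0.3, 0.085], [0.005, -0.0016, 0.1125, -0.3, 0.05], [0.005, -0.0016, 0.1125, -0.3, 0.03]]}}

```text
time: 3.15
tool_pos: [450.3, -201.8, 153.5]
tcp_rot: [-0.081, 3.139, -0.001]
ft_force: [0.3, 0.4, -1.3]
width: 51.0
```

```bash
python3 - <<'E'
from h import *
plan([450,-202.3,152],92.9)
for n in ("side","wrist"):
    d=read_camera(n)["pixels"]
    if n=="side": d=cv2.resize(d[170:350,200:460],None,fx=3,fy=3)
    cv2.imwrite(f"pics/{n}2.png",cv2.convertScaleAbs(d,alpha=1.6))
E
```

```text
t 3.15 pos [ 450.3 -201.8  153.5] h 92.96 shift mm [ 0.3 -0.5  1.5] turn 0.1 w 50.98889891022047 F [ 0.3  0.4 -1.3]
```

View pics/side2.png

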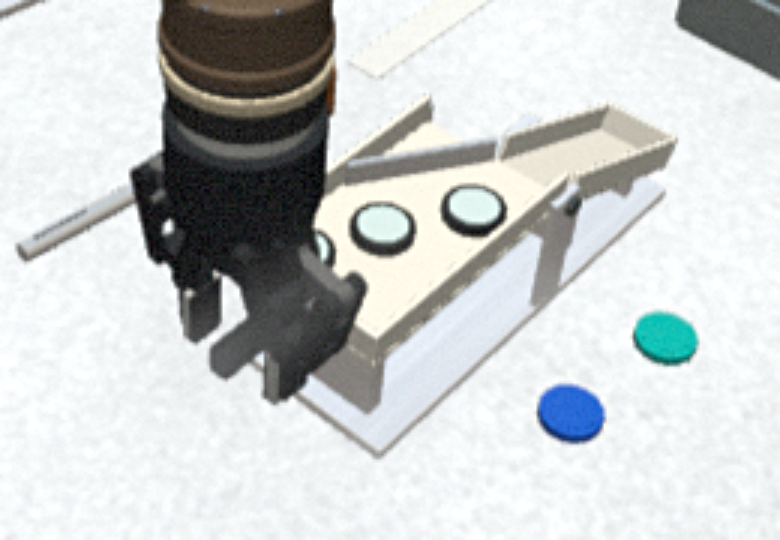

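View pics/wrist2.png

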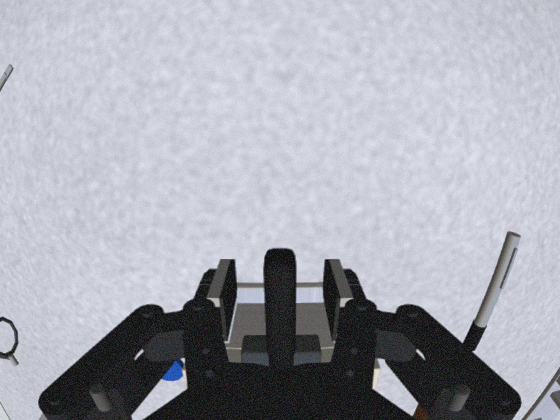

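The bar sits centred between the open pads (wrist view: pads at (225,305) and (340,305), bar at (280,305)). The gripper is clear of the lenses. Closing.

Emit:
{"method": "servo_tool", "body": {"targets": [[0, 0, 0.0, 0, 0.02], [0, 0, 0.0, 0, 0.01], [0, 0, 0.0, 0, 0.01], [0, 0, 0.0, 0, 0.01], [0, 0, 0.0, 0, 0.01]]}}

```text
time: 3.88
tool_pos: [450.0, -201.8, 152.9]
tcp_rot: [-0.081, 3.14, 0.0]
ft_force: [-1.3, 2.1, 5.7]
width: 12.9
```

```bash
python3 - <<'E'
from h import *
o=observe();plan([450,-202.3,152],92.9);M=R.from_rotvec(o["tcp_rot"]).as_matrix()
p0=o["tool_pos"]; gx=462-p0[0]; r=np.hypot(210+gx,10); f=np.arctan2(10,210+gx); a=np.radians(2.9)
for th in (.05,.1,.15,.2,.25,.3,.35,.4,.45,.5,.55,.6,.65,.7,.73,.76):
    dx=r*np.cos(f)-r*np.cos(f+th); dz=r*np.sin(f+th)-r*np.sin(f)
    print(th,(M.T@np.array([dx*np.cos(a),dx*np.sin(a),dz])).round(1))
E
```

```text
t 3.875 pos [ 450.  -201.8  152.9] h 92.97 shift mm [ 0.  -0.5  0.9] turn 0.1 w 12.858277432519635 F [-1.3  2.1  5.7]
0.05 [ -0.8   0.  -11.1]
0.1 [ -2.1   0.  -22.1]
0.15 [ -4.    0.  -33.1]
0.2 [ -6.4   0.  -43.9]
0.25 [ -9.4  -0.  -54.6]
0.3 [-12.9  -0.  -65.1]
0.35 [-16.9  -0.  -75.5]
0.4 [-21.5  -0.  -85.6]
0.45 [-26.5  -0.  -95.5]
0.5 [ -32.    -0.  -105.2]
0.55 [ -38.    -0.  -114.5]
0.6 [ -44.5   -0.  -123.6]
0.65 [ -51.4   -0.  -132.3]
0.7 [ -58.7   -0.  -140.6]
0.73 [-6.330e+01 -1.000e-01 -1.454e+02]
0.76 [-6.810e+01 -1.000e-01 -1.501e+02]
```

Emit:
{"method": "servo_tool", "body": {"targets": [[-0.0004, 0, -0.0055, 0, 0.01], [-0.0008, 0, -0.0111, 0, 0.01], [-0.0014, 0, -0.0166, 0, 0.01], [-0.0021, 0, -0.0221, 0, 0.01], [-0.003, 0, -0.0276, 0, 0.01], [-0.004, 0, -0.0331, 0, 0.01], [-0.0051, 0, -0.0385, 0, 0.01], [-0.0064, 0, -0.0439, 0, 0.01]]}}

```text
time: 4.88
tool_pos: [456.3, -201.4, 196.6]
tcp_rot: [0.081, -3.14, -0.001]
ft_force: [5.7, 3.1, -3.9]
width: 13.2
```

```bash
python3 - <<'E'
from h import *
plan([450,-202.3,152],92.9)
d=read_camera("side")["pixels"]
cv2.imwrite("pics/side3.png",cv2.convertScaleAbs(cv2.resize(d[140:350,200:460],None,fx=3,fy=2.8),alpha=1.6))
E
```

```text
t 4.875 pos [ 456.3 -201.4  196.6] h 92.94 shift mm [ 6.3 -0.6 44.6] turn 0.0 w 13.22047030153246 F [ 5.7  3.1 -3.9]
```

View pics/side3.png

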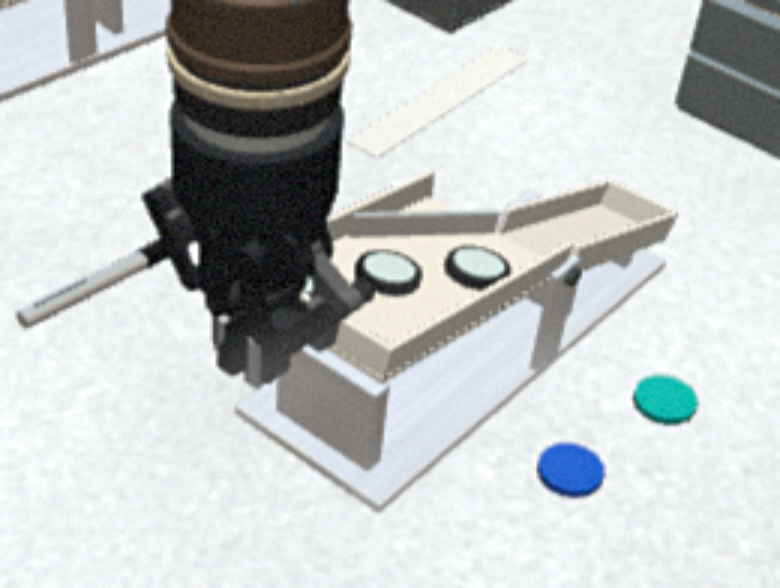

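The tray follows the lift (its end at (385,360) is up off the base), forces are about 7 N, and the lenses are still in place. Continuing along the arc to about 0.45 rad.

Emit:
{"method": "servo_tool", "body": {"targets": [[-0.0015, 0, -0.0054, 0, 0.01], [-0.003, 0, -0.0107, 0, 0.01], [-0.0047, 0, -0.016, 0, 0.01], [-0.0065, 0, -0.0212, 0, 0.01], [-0.0085, 0, -0.0264, 0, 0.01], [-0.0105, 0, -0.0316, 0, 0.01], [-0.0128, 0, -0.0367, 0, 0.01], [-0.0151, 0, -0.0417, 0, 0.01], [-0.0176, 0, -0.0467, 0, 0.01], [-0.0201, 0, -0.0516, 0, 0.01]]}}

```text
time: 6.18
tool_pos: [476.2, -200.2, 247.9]
tcp_rot: [0.081, -3.14, -0.001]
ft_force: [3.4, 5.0, -5.2]
width: 13.0
```

```bash
python3 - <<'E'
from h import *
plan([450,-202.3,152],92.9)
a=read_camera("side")["pixels"];b=read_camera("top")["pixels"]
a=cv2.resize(a[140:350,200:460],(500,404));b=cv2.resize(b[90:270,280:400],(270,404))
cv2.imwrite("pics/c4.png",cv2.convertScaleAbs(np.hstack([a,b]),alpha=1.6))
E
```

```text
t 6.175 pos [ 476.2 -200.2  247.9] h 92.94 shift mm [26.2 -0.8 95.9] turn 0.0 w 13.028776459663378 F [ 3.4  5.  -5.2]
```

View pics/c4.png

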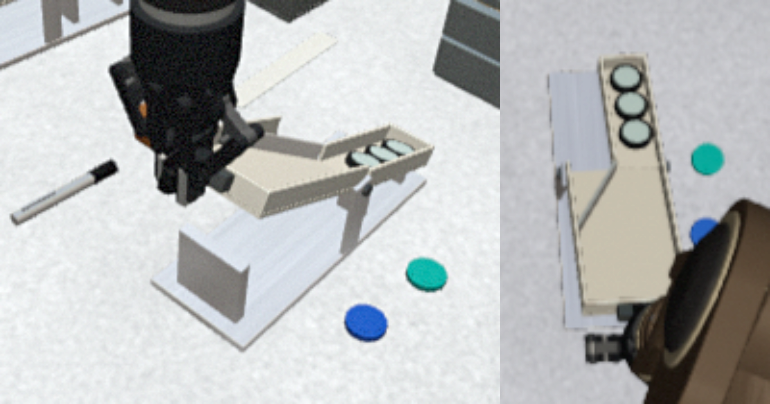

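All three lenses are already in the channel, at (627,78), (631,105) and (635,132) in the top half of the picture. I hold briefly and measure their positions and spacing before lowering.

Emit:
{"method": "servo_tool", "body": {"targets": [[-0.002, 0, -0.004, 0, 0.01], [-0.002, 0, -0.004, 0, 0.01], [-0.002, 0, -0.004, 0, 0.01], [-0.002, 0, -0.004, 0, 0.01], [-0.002, 0, -0.004, 0, 0.01], [-0.002, 0, -0.004, 0, 0.01], [-0.002, 0, -0.004, 0, 0.01], [-0.002, 0, -0.004, 0, 0.01]]}}

```text
time: 7.28
tool_pos: [478.3, -200.1, 251.9]
tcp_rot: [0.081, -3.14, -0.001]
ft_force: [2.3, 4.6, -4.0]
width: 13.0
```

```bash
cat > lens.py <<'E'
from h import *
def lenses(tag):
    t=read_camera("top"); P=pts(t); px=t["pixels"]
    x0,y0,x1,y1=318,110,358,170
    c=px[y0:y1,x0:x1].astype(int); m=((c[...,0]-c[...,2])>-5)&(c.sum(-1)>250)&(abs(P[y0:y1,x0:x1,1]+205)<30)&(P[y0:y1,x0:x1,2]>25)
    cv2.imwrite(f"pics/l_{tag}.png",np.hstack([cv2.resize(cv2.convertScaleAbs(px[y0:y1,x0:x1],alpha=1.6),None,fx=8,fy=8),cv2.cvtColor(cv2.resize(m.astype(np.uint8)*255,None,fx=8,fy=8),cv2.COLOR_GRAY2BGR)]))
    k,lab,st,ce=cv2.connectedComponentsWithStats(m.astype(np.uint8))
    a=np.radians(2.9); h=np.array([462,-201.7,98]); ex=np.array([np.cos(a),np.sin(a),0]); ey=np.array([-np.sin(a),np.cos(a),0]); L=[]
    for i in range(1,k):
        if st[i,4]<25: continue
        q=P[y0:y1,x0:x1][lab==i]; p=np.median(q,0); A=np.c_[q[:,:2],np.ones(len(q))]; s=np.linalg.lstsq(A,q[:,2],rcond=None)[0]
        o,r=ray(t,*(ce[i]+[x0,y0])); g=o+r*(p[2]-o[2])/r[2]
        print((ce[i]+[x0,y0]).round(1),st[i],"pt",g.round(1),"handle frame x,y",((g-h)@ex).round(1),((g-h)@ey).round(1),"tilt",np.arctan(np.hypot(s[0],s[1])).round(2)); L.append(g)
    L=np.array(L); print("gaps",np.linalg.norm(np.diff(L,axis=0),axis=1).round(1))
E
python3 - <<'E'
from lens import *
plan([450,-202.3,152],92.9); lenses("a")
E
```

```text
t 7.275 pos [ 478.3 -200.1  251.9] h 92.95 shift mm [28.4 -0.8 99.9] turn 0.0 w 12.987530926270013 F [ 2.3  4.6 -4. ]
[335.9 123.6] [13 10 11  8 74] pt [ 782.7 -210.1   50.3] handle frame x,y 319.9 -24.6 tilt 0.38
[338.1 135.6] [15 21 11 10 82] pt [ 747.8 -213.1   63.9] handle frame x,y 284.8 -25.8 tilt 0.38
[340. 148.] [17 34 11  9 86] pt [ 712.5 -215.    78.5] handle frame x,y 249.5 -25.9 tilt 0.38
gaps [37.6 38.3]
```

View pics/l_a.png

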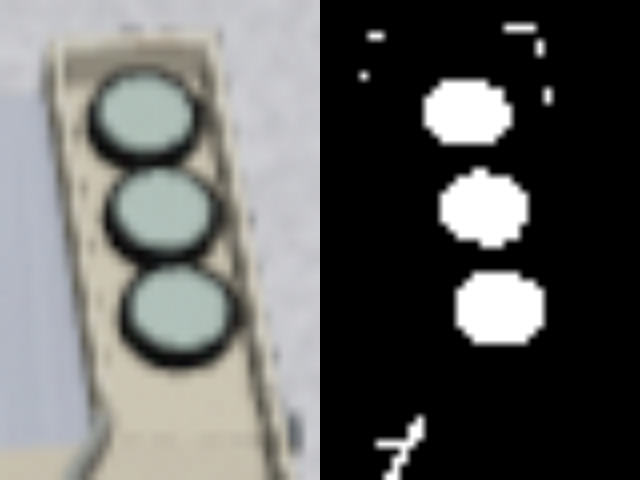

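Lenses measured in the handle frame: x = 320, 285 and 250, y ≈ -25, tilt 0.38, gaps about 38 mm, all within limits. Lowering back along the arc.

Emit:
{"method": "servo_tool", "body": {"targets": [[0.0035, 0, 0.007, 0, 0.01], [0.007, 0, 0.0139, 0, 0.01], [0.0116, 0, 0.024, 0, 0.01], [0.0156, 0, 0.0344, 0, 0.01], [0.0191, 0, 0.0449, 0, 0.01], [0.0221, 0, 0.0556, 0, 0.01], [0.0245, 0, 0.0664, 0, 0.01], [0.0264, 0, 0.0774, 0, 0.01], [0.0271, 0, 0.083, 0, 0.01], [0.0277, 0, 0.0884, 0, 0.01]]}}

```text
time: 8.57
tool_pos: [449.8, -201.8, 163.3]
tcp_rot: [0.08, -3.139, -0.0]
ft_force: [-4.8, 4.9, 0.9]
width: 12.5
```

Emit:
{"method": "servo_tool", "body": {"targets": [[0.0003, 0, 0.003, 0, 0.01], [0.0005, 0, 0.006, 0, 0.01], [0.0007, 0, 0.009, 0, 0.01], [0.0008, 0, 0.0111, 0, 0.01], [0.0008, 0, 0.0111, 0, 0.01], [0.0008, 0, 0.0111, 0, 0.01]]}}

```text
time: 9.32
tool_pos: [449.1, -201.9, 154.3]
tcp_rot: [0.08, -3.14, 0.001]
ft_force: [-8.7, 5.7, 15.3]
width: 13.2
```

```bash
python3 - <<'E'
from lens import *
plan([450,-202.3,152],92.9); lenses("b")
d=read_camera("side")["pixels"]
cv2.imwrite("pics/side5.png",cv2.convertScaleAbs(cv2.resize(d[140:350,200:460],None,fx=3,fy=2.8),alpha=1.6))
E
```

```text
t 9.325 pos [ 449.1 -201.9  154.3] h 92.93 shift mm [-0.9 -0.5  2.3] turn 0.0 w 13.174592512196767 F [-8.7  5.7 15.3]
[335.8 123.6] [13 10 11  8 72] pt [ 782.9 -209.9   49.7] handle frame x,y 320.1 -24.5 tilt 0.42
[338.  135.5] [15 21 11 10 78] pt [ 748.  -212.9   64. ] handle frame x,y 285.1 -25.7 tilt 0.44
[340.  147.9] [17 34 11  9 83] pt [ 713.  -215.2   77.8] handle frame x,y 250.0 -26.2 tilt 0.38
[331.9 167.2] [ 7 54 17  6 67] pt [ 662.7 -193.2   89. ] handle frame x,y 200.9 -1.7 tilt 0.51
gaps [37.9 37.7 56. ]
```

View pics/side5.png

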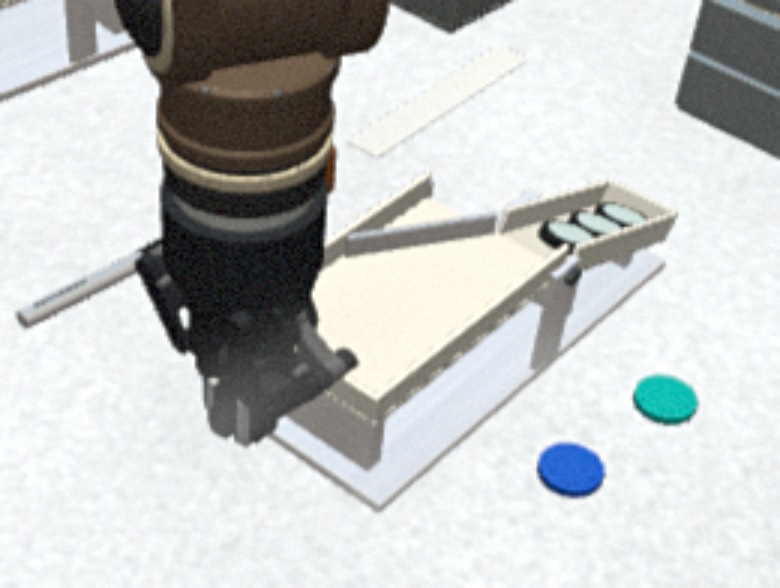

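The tray is on its rest (the base pushes back with 15 N). The rim corner is back at its earlier spot. The fourth blob in the mask at (332,167) is the steel rail, not a lens. Opening, then withdrawing straight up.

Emit:
{"method": "servo_tool", "body": {"targets": [[0, 0, 0, 0, 0.03], [0, 0, 0, 0, 0.06], [0, 0, 0, 0, 0.08], [0, 0, 0, 0, 0.08], [0, 0, 0, 0, 0.08], [0, 0, -0.02, 0, 0.08], [0, 0, -0.06, 0, 0.08], [0, 0, -0.11, 0, 0.08], [0.04, 0, -0.15, 0, 0.08], [0.08, 0, -0.15, 0, 0.08]]}}

```text
time: 10.68
tool_pos: [370.3, -206.6, 305.6]
tcp_rot: [-0.082, 3.136, -0.005]
ft_force: [0.6, 0.3, -0.3]
width: 80.1
```

Emit:
{"method": "servo_tool", "body": {"targets": [[0.05, 0.03, 0, 0, 0.08], [0.08, 0.06, 0, 0, 0.08], [0.08, 0.06, 0, 0, 0.08], [0.08, 0.06, 0, 0, 0.08], [0.08, 0.06, 0, 0, 0.08]]}}

```text
time: 11.3
tool_pos: [287.7, -150.7, 302.3]
tcp_rot: [0.081, -3.14, -0.0]
ft_force: [-0.9, -0.0, -0.7]
width: 79.7
```

```bash
python3 - <<'E'
from lens import *
plan([450,-202.3,152],92.9); lenses("c")
for n in ("top","side"):
    d=read_camera(n); P=pts(d); g=cv2.cvtColor(d["pixels"],cv2.COLOR_BGR2GRAY)
    m=(abs(P[...,0]-452)<18)&(abs(P[...,1]+202.5)<6)&(P[...,2]>85)&(P[...,2]<160)&(g<70)
    print(n,"handle top z",np.percentile(P[m][:,2],[50,90]).round(1),m.sum())
    cv2.imwrite(f"pics/end_{n}.png",cv2.convertScaleAbs(d["pixels"],alpha=1.5))
E
```

```text
t 11.3 pos [ 287.7 -150.7  302.3] h 92.94 shift mm [-159.4  -59.9  150.3] turn 0.0 w 79.74750285387503 F [-0.9 -0.  -0.7]
[335.6 123.6] [13 10 11  8 69] pt [ 782.9 -209.5   49.6] handle frame x,y 320.1 -24.0 tilt 0.36
[337.9 135.6] [15 22 11  8 72] pt [ 747.8 -212.6   64. ] handle frame x,y 284.9 -25.4 tilt 0.43
[340. 148.] [17 34 11  9 77] pt [ 712.7 -215.1   78.2] handle frame x,y 249.7 -26.1 tilt 0.39
[332.7 167.2] [ 7 54 19  6 72] pt [ 662.5 -195.1   89.2] handle frame x,y 200.5 -3.5 tilt 0.33
gaps [38.1 37.9 55.2]
top handle top z [109.1 111.2] 81
side handle top z [106.4 107.9] 112
```

View pics/end_side.png

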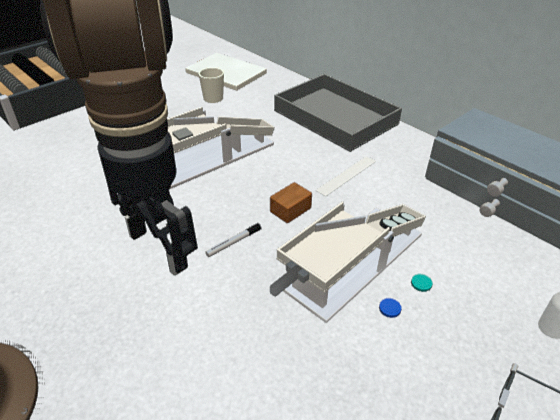

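View pics/end_top.png

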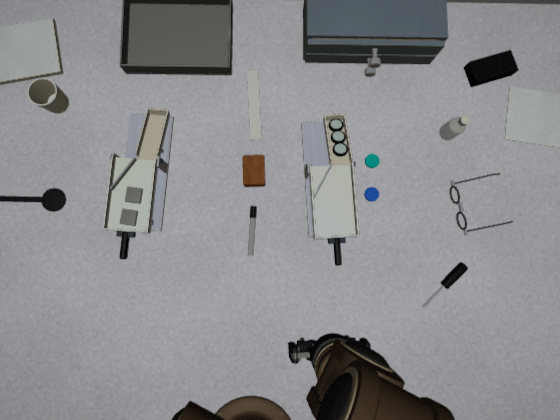

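The tray is down with its handle in the starting spot (top view (338,252)). The three lenses lie in the channel at (336,124), (338,136) and (340,148), and the gripper is clear.

```bash
python3 -c "
from workcell import *
print(sign_off())"
```

```text
the job is handed in; nothing more can be done
None
```

The job is handed in: all three lenses are in the sloping channel and the tray is back on its rest, with the gripper clear. I gripped the handle of the round-lens tray across its width, about 12 mm behind its middle. I then raised it along the hinge arc to about 0.47 rad, lowered it and let go.

Last checks before handing in, at about 11.3 s on the robot's clock (lens positions in the handle's frame):

| Check | Measured | Allowed |
|---|---|---|
| Lens x | 320, 285 and 250 mm | 222 to 350 mm |
| Lens y | -24 to -26 mm | -39 to -13 mm |
| Lens tilt | 0.36 to 0.43 rad | 0.157 to 0.61 rad |
| Lens spacing | about 38 mm | over 32 mm |

- **Tray height:** the handle's top read 109 mm from the top camera and 106 mm from the side camera, against about 107 mm before the lift. The 3 mm between cameras is about their calibration error and well inside the 8 mm limit.
- **Forces:** wrist force readings stayed below about 20 N. I saw no contact between the gripper and the lenses.
- **Tilt less than the text gives:** the lenses had all run off by 0.45 rad, below the stated 0.6 to 0.75 rad, so I did not lift further.
- **False detection:** the lens detection also picked up the steel rail as a fourth shape; I left it out.

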